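Register a tile blank in the studio's marking jig

ROBOT

A 6-joint arm with a two-finger parallel gripper is mounted at the origin on the work surface. World frame = base frame: x ahead of the robot, y to its left, z up, the work surface at z = 0. Lengths are in m, angles in rad, forces in N, time in s.
With the tool pointing down it reaches from about 0.35 to 0.725 m from the base axis. Payload 4.3 kg.
Tool frame: the origin (TCP) lies midway between the tips of the shut fingers; the grasp point (between the pads) lies 19 mm behind it; z points along the fingers, x is the direction in which the jaws open and shut, and the axes are right-handed (so a half turn about z gives the same grasp; the last joint's range is limited). The gripper opens to 85 mm and grips with 20 to 120 N. Pads are 22 mm wide; open, the fingers measure 114 mm over their backs; the gripper's body (76 mm by 85 mm) begins 54 mm behind the grasp point. The pads swing forward as they close: fully open they stand 13 mm farther back than shut.
Start: joints at [1.171, 0.377, 0.081, 1.274, 0, 1.46], TCP at [0.164, 0.551, 0.231] pointing down, gripper open.
Joint ranges: [-2.72, 2.72], [-0.84, 1.66], [-1.02, 1.22], [-1.77, 2.12], [-1.37, 1.28], [-3.14, 3.14]. Speed limits (rad/s): [2.57, 2.57, 3.14, 3.14, 3.14, 3.14].

INTERFACE

Orientations are given as a 3x3 rotation matrix whose columns are the frame's x, y, z axes.
In Python, from rig import ctrl, optics gives the robot as it stands.
- The arm moves only by the shell command python3 -m creep 'ROWS' [FORCE]. ROWS is a JSON object of lists of equal length, an entry for each row: "grip": the closure in counts, from 0 (fully open) to 255 (shut); "delta_pos": the shift along the tool's x, y, z in m, a list of three; "turn": the turn, a rotation vector about the tool's x, y, z in rad, a list of three. In form: {"grip": [grip, ...], "delta_pos": [[dx, dy, dz], ...], "turn": [[ax, ay, az], ...]}. A call has 1 to 20 rows; each row is the pose to reach, as a shift and turn from the pose commanded when the call began, along the tool's axes at that moment; what a row does not reach only later rows make up. A row lasts 1/10 s, in which the tool goes at most 50 mm and 8.59 degrees, less where a joint would pass 70% of its speed; a pose out of reach is approached as far as the arm can. A call with a gripper value outside its range is refused whole. The fingers move at their own pace and stop on an object; FORCE is the grip in N (left out, the last holds). Time passes only in rows, so rows that repeat a pose let the fingers close. It gives the time, the measured TCP pose, the force and the opening at its end, in the units of the state.
- ctrl.get_state(): the state, without advancing time (a new reading comes with each control period).
- optics.read_camera(name): name is "scene" or "top"; returns a dict with "frame" (420x560x3 uint8, blue, green, red), "fov_y" (degrees; the focal length in pixels is half the picture's height over the tangent of half this angle, whatever the lens; pixels are square), "cx", "cy" (the principal point, pixels), "position" and "orientation" of the camera in the world. Camera axes: x right, y down, z forward; pixel columns grow to the right and rows downward; lengths in m; the calibration is good to about 2 mm. A picture is of the moment at which its call begins. There is no depth.
- ctrl.job_done(): hands the job in, once; it reports no verdict.
The state is a dict: "time": time; "joints": joint angles; "qd": joint speeds; "effort": joint torques, N m; "position": TCP position; "tcp_rot": TCP orientation; "force": force on the tool from outside, world axes, zero at the start; "torque": the same for the moment, N m; "opening": finger opening in m.
Only numpy, scipy, OpenCV 4.12 (cv2) and the standard library are available. Lean on these libraries where they do the work, as an engineer would, in place of code of your own. Each camera call takes 0.05 s, during which the arm holds its last target. There are 200 camera calls.

TASK

Take the rectangular clay tile from the ware board, set it down (do not drop it) on the bed of the plywood marking jig, and push it home into the jig's corner: a long edge flush against the long wooden fence and one end flush against the short end stop, lying flat. Leave the two cups and the round disc on the ware board where they are, and let go.

Things in the scene. Friction and masses are not known exactly. Their poses are not given: they have to be found in the camera images.
- tile: Fired, unglazed terracotta-coloured rectangular tile blank, plain on both faces, 50 mm (its x) by 110 mm (its y) by 14 mm thick (its z, up), about 0.15 kg. It starts lying flat on the ware board. Origin: centre of its underside. Either end and either long edge may go to the stops.
- jig: Marking jig, fixed to the table: plywood bed 200 (x) by 240 (y) by 16 mm thick, with two dark wooden strips on it, 18 mm high and 22 mm wide. Long fence: along y on the +x side, 220 mm long, centred, inner face at x = +70 mm. End stop: along x on the +y side, from x = -20 mm to the fence, inner face at y = +75 mm. The rest of the bed is bare. Origin: centre of the bed's underside.
- jig_corner (a point): Inner corner of the jig on the bed's upper surface, where the faces of long fence and end stop meet; axes as jig (the fence face runs towards -y from here, the stop face towards -x). A tile that is home has its origin at x = -25 mm, y = -55 mm, z = 0 from here, its y axis along the jig's y axis, either way round.
- ware_board: Plain pale wooden board, 240 mm (its x) by 220 mm (its y) by 12 mm thick, fixed to the table, carrying the tile, two cups and a disc. Origin: centre of its underside, on the table. The tile lies on its -x half.
- cup_a: Small test cup, 52 mm across, 50 mm high, standing on the +x half of the ware board; origin: centre of its underside. Leave it there.
- cup_b: Another such cup, on the +x half of the ware board; origin: centre of its underside. Leave it there.
- disc: Round clay blank, 60 mm across, 14 mm thick, lying between the two cups on the +x half of the ware board; origin: centre of its underside. Leave it there.
Not all that is in view belongs to the job. Leave any turquoise look-alike of the tile alone.

How it is judged:
At the end, for the whole second after the job is handed in: The tile lies flat and still on the jig's bed, square to the jig within 2 degrees (0.035 rad), with its long edge within 2.5 mm of the long fence and its end within 2.5 mm of the end stop (measured at the tile's centre lines) (x of tile in the frame of jig_corner between -0.0275 and -0.0235 m and y of tile in the frame of jig_corner between -0.0575 and -0.0535 m and z of tile in the frame of jig_corner between -0.002 and 0.002 m and angle between the y axis of tile and the y axis of jig_corner, either way round below 0.035 rad and angle between the z axis of tile and the z axis of jig_corner, either way round below 0.035 rad and linear speed of tile below 0.01 m/s); the robot touches nothing.
It fails at once if the tile is dropped or flung: it moves faster than 0.7 m/s while no finger touches it (a fall of about 25 mm) (linear speed of tile above 0.7 m/s and contact force between the fingers and tile below 0.1 N).
It fails at once if a cup or the disc on the ware board is moved more than 30 mm or a cup is tipped over (distance of any of cup_a, cup_b, disc from where it was at the start of the episode above 0.03 m or angle between any of cup_a, cup_b's own z axis and vertical above 0.5 rad).
It also fails if it takes over 53 s, if anything falls off the work surface, if the arm or the gripper's body presses on something with over 40 N, if the wrist force passes 120 N, or if a joint passes its speed limit or range.

## Working session

There is one attempt and no reset: what is moved stays moved. The work goes in short steps, Python scripts to look and compute and a shell command to move; the robot and the scene stay as the last step left them, time stands still between calls to the robot, and variables do not carry over. Pictures are saved under pics/ and viewed, about 8 in all and at most 12, crops included, and the job is handed in when it is done.

```bash
mkdir -p pics; ls; python3 - <<'E'
from rig import ctrl, optics
import cv2,numpy as np
for n in("scene","top"):
    c=optics.read_camera(n); cv2.imwrite(f"pics/{n}0.png",c["frame"])
    print(n,c["fov_y"],c["cx"],c["cy"],np.round(c["position"],4).tolist(),np.round(c["orientation"],4).tolist(),[k for k in c])
s=ctrl.get_state();print({k:np.round(v,3).tolist() for k,v in s.items()})
E
```

```text
pics
scene 50.59745640512558 281.8834386391976 219.33552557705846 [1.0003, 0.3364, 0.7754] [[-0.5681, 0.6148, -0.547], [0.8228, 0.4386, -0.3615], [0.0177, -0.6555, -0.755]] ['frame', 'fov_y', 'cx', 'cy', 'position', 'orientation']
top 50.29504875914819 282.83213324821173 211.51002225123932 [0.3896, -0.0078, 1.1751] [[-0.0127, -0.9954, 0.0953], [-0.9997, 0.0105, -0.0233], [0.0222, -0.0956, -0.9952]] ['frame', 'fov_y', 'cx', 'cy', 'position', 'orientation']
{'time': 0.1, 'joints': [1.171, 0.378, 0.08, 1.274, -0.0, 1.46], 'qd': [-0.0, -0.001, 0.004, 0.0, 0.0, -0.001], 'effort': [0.001, -46.469, 27.058, 0.012, -0.0, 0.0], 'position': [0.164, 0.55, 0.23], 'tcp_rot': [[0.286, 0.958, -0.001], [0.958, -0.286, -0.002], [-0.002, -0.0, -1.0]], 'force': [-0.105, 0.003, 0.159], 'torque': [-0.047, -0.026, -0.018], 'opening': 0.086}
```

View pics/top0.png

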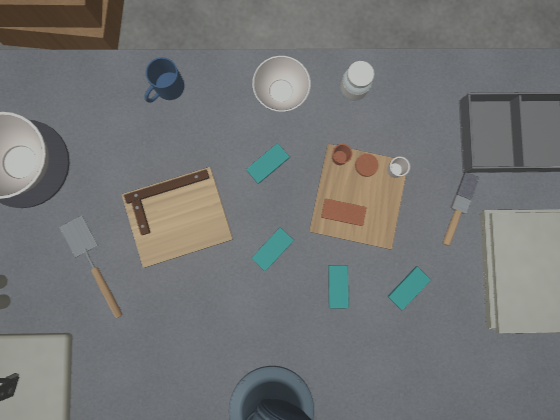

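View pics/scene0.png

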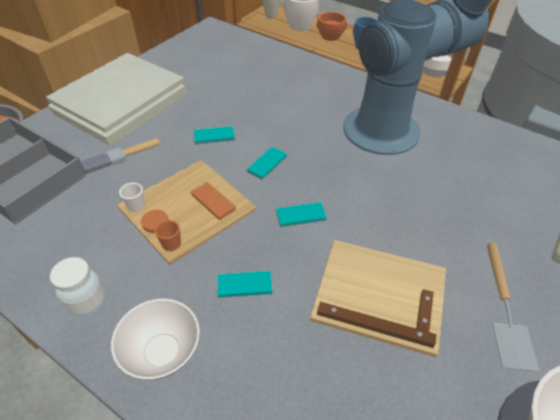

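The top view shows the tile at about (345,212) on the board. The cups are at (341,155) and (400,167), and the disc is at (367,165). The jig is at about (178,217), with its fence on the far side and its stop on the left.

```bash
cat > h.py <<'E'
import cv2,numpy as np
from rig import ctrl,optics
def ray(c,px,z):
    px=np.atleast_2d(np.asarray(px,float)); f=c["frame"].shape[0]/2/np.tan(np.radians(c["fov_y"]/2))
    d=np.c_[(px[:,0]-c["cx"])/f,(px[:,1]-c["cy"])/f,np.ones(len(px))]@np.array(c["orientation"]).T
    p=np.array(c["position"]); return (p+d*((z-p[2])/d[:,2])[:,None])[:,:2]
def blobs(mask,amin=150):
    cs,_=cv2.findContours(mask.astype(np.uint8),cv2.RETR_EXTERNAL,cv2.CHAIN_APPROX_NONE)
    return sorted([k[:,0] for k in cs if cv2.contourArea(k)>amin],key=lambda k:-cv2.contourArea(k.reshape(-1,1,2)))
def rect(c,k,z):
    w=ray(c,k,z).astype(np.float32)*1000
    (cx,cy),(a,b),_=r=cv2.minAreaRect(w); P=cv2.boxPoints(r)
    e=max(P[1]-P[0],P[2]-P[1],key=np.linalg.norm); M=cv2.moments(w.reshape(-1,1,2))
    return np.round([cx,cy,a,b,M["m10"]/M["m00"],M["m01"]/M["m00"],np.degrees(np.arctan2(e[1],e[0]))%180],1)
def masks(c):
    h=cv2.cvtColor(c["frame"],cv2.COLOR_BGR2HSV).astype(int);H,S,V=h[...,0],h[...,1],h[...,2]
    warm=(H<30)&(S>60)
    red=(H<10)&(S>100)&(V>100)
    dark=warm&(V<110)
    return warm,red,dark
E
python3 - <<'E'
from h import *
for n in("top","scene"):
    c=optics.read_camera(n);w,r,d=masks(c)
    for nm,m,z in(("warm",w,.014),("red",r,.026),("dark",d,.034)):
        for k in blobs(m):
            q=rect(c,k,z)
            if 100<q[0]<800 and abs(q[1])<500:print(n,nm,k.mean(0).round(),q.tolist())
c=optics.read_camera("top")
h=cv2.cvtColor(c["frame"],cv2.COLOR_BGR2HSV)
for p in((345,212),(140,190),(190,185),(180,230),(367,165),(341,155)):print(p,h[p[1],p[0]])
E
```

```text
top warm [358. 196.] [544.4, -236.4, 219.0, 247.0, 537.8, -230.5, 167.0]
top warm [177. 217.] [491.3, 239.7, 199.1, 240.0, 491.2, 240.1, 107.1]
top warm [106. 292.] [299.9, 417.0, 138.5, 19.5, 298.3, 416.1, 28.8]
top warm [452. 227.] [455.2, -477.5, 19.2, 96.9, 454.3, -477.2, 157.4]
top red [343. 212.] [497.0, -191.7, 106.9, 48.7, 496.9, -191.7, 77.7]
top red [366. 165.] [621.0, -255.5, 55.5, 55.8, 620.6, -255.4, 179.5]
top red [341. 153.] [650.8, -191.8, 47.4, 50.9, 651.2, -191.2, 178.7]
top dark [160. 195.] [527.2, 249.3, 112.4, 219.8, 544.9, 281.4, 108.3]
scene warm [382. 298.] [493.6, 242.0, 205.7, 239.1, 493.8, 242.1, 107.0]
scene warm [183. 210.] [544.1, -230.0, 223.8, 239.9, 541.8, -225.5, 167.2]
scene warm [498. 271.] [301.1, 418.1, 143.5, 20.5, 300.1, 417.4, 28.6]
scene warm [141. 147.] [454.7, -471.9, 29.8, 93.5, 454.5, -472.1, 157.9]
scene dark [382. 324.] [549.1, 258.8, 77.4, 213.5, 566.3, 293.0, 107.0]
(345, 212) [  9 122 146]
(140, 190) [11 99 85]
(190, 185) [ 18  71 173]
(180, 230) [ 18  70 174]
(367, 165) [  9 121 147]
(341, 155) [  9 120 145]
```

```bash
cat >> h.py <<'E'
def go(*T):  # targets (x,y,z,yaw_deg of tool x) -> shift and turn in present tool axes, tool vertical at end
    from scipy.spatial.transform import Rotation as R
    s=ctrl.get_state();A=np.array(s["tcp_rot"]);p=np.array(s["position"])
    for x,y,z,w in T:
        a=np.radians(w);B=np.array([[np.cos(a),np.sin(a),0],[np.sin(a),-np.cos(a),0],[0,0,-1]])
        print("d",np.round(A.T@(np.array([x,y,z])-p),4).tolist(),"turn",np.round(R.from_matrix(A.T@B).as_rotvec(),3).tolist())
E
python3 -c "
from h import *
go((.40,.25,.2,30),(.497,-.192,.12,-12.3),(.497,-.192,.012,-12.3))"
```

```text
d [-0.2208, 0.3119, 0.031] turn [0.0, 0.001, 0.757]
d [-0.6166, 0.5312, 0.1114] turn [0.001, 0.001, 1.496]
d [-0.6165, 0.5312, 0.2194] turn [0.001, 0.001, 1.496]
```

```bash
python3 -m creep '{"grip":[0,0,0,0,0,0,0,0,0,0,0,0,0,0,0,0,0,0,0,0],"delta_pos":[[-0.22,0.312,0.03],[-0.22,0.312,0.03],[-0.22,0.312,0.03],[-0.22,0.312,0.03],[-0.22,0.312,0.03],[-0.22,0.312,0.03],[-0.22,0.312,0.03],[-0.6165,0.531,0.111],[-0.6165,0.531,0.111],[-0.6165,0.531,0.111],[-0.6165,0.531,0.111],[-0.6165,0.531,0.111],[-0.6165,0.531,0.111],[-0.6165,0.531,0.111],[-0.6165,0.531,0.111],[-0.6165,0.531,0.111],[-0.6165,0.531,0.111],[-0.6165,0.531,0.111],[-0.6165,0.531,0.111],[-0.6165,0.531,0.111]],"turn":[[0,0,0.757],[0,0,0.757],[0,0,0.757],[0,0,0.757],[0,0,0.757],[0,0,0.757],[0,0,0.757],[0.001,0.001,1.496],[0.001,0.001,1.496],[0.001,0.001,1.496],[0.001,0.001,1.496],[0.001,0.001,1.496],[0.001,0.001,1.496],[0.001,0.001,1.496],[0.001,0.001,1.496],[0.001,0.001,1.496],[0.001,0.001,1.496],[0.001,0.001,1.496],[0.001,0.001,1.496],[0.001,0.001,1.496]]}' 30
python3 - <<'E'
from h import *
go((.497,-.192,.04,-12.3),(.497,-.192,.012,-12.3))
c=optics.read_camera("scene"); cv2.imwrite("pics/s1.png",c["frame"])
E
```

```text
time: 2.25
position: [0.4965, -0.1904, 0.1202]
tcp_rot: [[0.977, -0.213, -0.0], [-0.213, -0.977, 0.002], [-0.001, -0.002, -1.0]]
force: [0.5, -0.6, -0.1]
opening: 0.0854
d [0.0009, 0.0016, 0.0802] turn [-0.002, 0.001, 0.0]
d [0.0009, 0.0017, 0.1082] turn [-0.002, 0.001, 0.0]
```

View pics/s1.png

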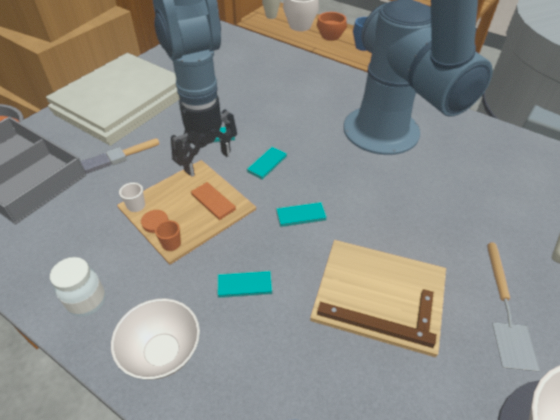

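The gripper's tips are at about (195,170) and (227,155), above the tile at (213,200), with the jaws across its short side. I'll descend and grip now.

```bash
python3 -m creep '{"grip":[0,0,0,0,0,0,0,0,255,255,255,255,255,255,255,255,255,255],"delta_pos":[[0.001,0.002,0.03],[0.001,0.002,0.06],[0.001,0.002,0.08],[0.001,0.002,0.09],[0.001,0.002,0.1],[0.001,0.002,0.105],[0.001,0.002,0.108],[0.001,0.002,0.108],[0.001,0.002,0.108],[0.001,0.002,0.108],[0.001,0.002,0.108],[0.001,0.002,0.108],[0.001,0.002,0.108],[0.001,0.002,0.108],[0.001,0.002,0.108],[0.001,0.002,0.108],[0.001,0.002,0.108],[0.001,0.002,0.108]],"turn":[[0,0,0],[0,0,0],[0,0,0],[0,0,0],[0,0,0],[0,0,0],[0,0,0],[0,0,0],[0,0,0],[0,0,0],[0,0,0],[0,0,0],[0,0,0],[0,0,0],[0,0,0],[0,0,0],[0,0,0],[0,0,0]]}' 40
```

```text
time: 4.1
position: [0.4981, -0.1938, 0.013]
tcp_rot: [[0.977, -0.213, 0.001], [-0.213, -0.977, 0.001], [0.001, -0.001, -1.0]]
force: [-0.9, 0.4, 5.5]
opening: 0.0487
```

```bash
python3 -c "
from h import *
go((.498,-.193,.10,-12.3),(.503,.252,.10,17.1))"
python3 -m creep '{"grip":[255,255,255,255,255,255],"delta_pos":[[0,0,-0.01],[0,0,-0.03],[0,0,-0.06],[0,0,-0.087],[0,0,-0.087],[0,0,-0.087]],"turn":[[0,0,0],[0,0,0],[0,0,0],[0,0,0],[0,0,0],[0,0,0]]}'
python3 -c "
from h import *
go((.503,.252,.10,17.1))"
```

```text
d [-0.0002, -0.0009, -0.087] turn [-0.001, -0.001, -0.0]
d [-0.0902, -0.4367, -0.0867] turn [-0.001, -0.001, -0.514]
time: 4.7
position: [0.4979, -0.1938, 0.0997]
tcp_rot: [[0.977, -0.213, 0.001], [-0.213, -0.977, 0.001], [0.001, -0.001, -1.0]]
force: [-0.9, -1.0, -2.7]
opening: 0.049
d [-0.0901, -0.4366, 0.0001] turn [-0.001, -0.001, -0.513]
```

Held (opening 49 mm, about 1.5 N of added weight). I'll carry it over at a moderate speed.

```bash
python3 -m creep '{"grip":[255,255,255,255,255,255,255,255,255,255,255,255,255,255,255,255,255,255,255,255],"delta_pos":[[-0.002,-0.01,0],[-0.006,-0.03,0],[-0.012,-0.06,0],[-0.018,-0.09,0],[-0.025,-0.12,0],[-0.031,-0.15,0],[-0.037,-0.18,0],[-0.043,-0.21,0],[-0.05,-0.24,0],[-0.056,-0.27,0],[-0.062,-0.3,0],[-0.068,-0.33,0],[-0.074,-0.36,0],[-0.08,-0.39,0],[-0.086,-0.415,0],[-0.089,-0.43,0],[-0.09,-0.4365,0],[-0.09,-0.4365,0],[-0.09,-0.4365,0],[-0.09,-0.4365,0]],"turn":[[0,0,0],[0,0,-0.03],[0,0,-0.07],[0,0,-0.11],[0,0,-0.15],[0,0,-0.19],[0,0,-0.23],[0,0,-0.27],[0,0,-0.31],[0,0,-0.35],[0,0,-0.39],[0,0,-0.43],[0,0,-0.46],[0,0,-0.49],[0,0,-0.513],[0,0,-0.513],[0,0,-0.513],[0,0,-0.513],[0,0,-0.513],[0,0,-0.513]]}'
python3 - <<'E'
from h import *
go((.503,.252,.030,17.1),(.503,.252,.017,17.1))
for n in("scene","top"):
    c=optics.read_camera(n); f=c["frame"]; cv2.imwrite(f"pics/{n}2.png",f)
a=cv2.imread("pics/scene2.png")[180:390,260:500]
cv2.imwrite("pics/s2c.png",cv2.resize(a,None,fx=2.8,fy=2.8))
E
```

```text
time: 6.7
position: [0.5027, 0.2509, 0.0997]
tcp_rot: [[0.956, 0.292, -0.0], [0.292, -0.956, 0.001], [0.0, -0.001, -1.0]]
force: [0.6, -0.7, -0.5]
opening: 0.0488
d [0.0006, -0.0009, 0.0697] turn [-0.001, -0.0, -0.002]
d [0.0006, -0.0009, 0.0827] turn [-0.001, -0.0, -0.002]
```

View pics/s2c.png

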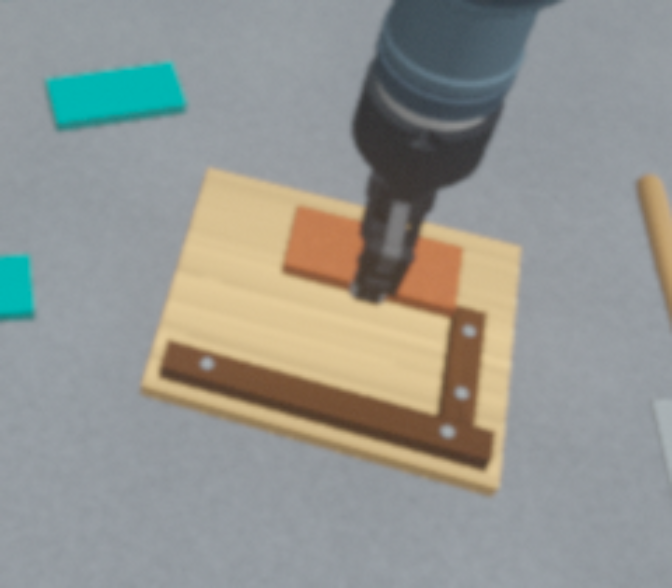

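The crop shows the tile held level and parallel to the fence, its right end near the stop in this view only because it is still 80 mm up. I'll lower it onto the bed slowly.

```bash
python3 -m creep '{"grip":[255,255,255,255,255,255,255,255,255,255,255,255],"delta_pos":[[0,0,0.02],[0,0,0.04],[0,0,0.055],[0,0,0.065],[0,0,0.07],[0,0,0.074],[0,0,0.077],[0,0,0.079],[0,0,0.08],[0,0,0.081],[0,0,0.0815],[0,0,0.0815]],"turn":[[0,0,0],[0,0,0],[0,0,0],[0,0,0],[0,0,0],[0,0,0],[0,0,0],[0,0,0],[0,0,0],[0,0,0],[0,0,0],[0,0,0]]}' 20
```

```text
time: 8.0
position: [0.5028, 0.2522, 0.0184]
tcp_rot: [[0.956, 0.294, 0.0], [0.294, -0.956, 0.001], [0.001, -0.001, -1.0]]
force: [0.5, -0.7, -2.1]
opening: 0.0487
```

```bash
python3 -m creep '{"grip":[255,255,255,255],"delta_pos":[[0,0,0.001],[0,0,0.0015],[0,0,0.002],[0,0,0.002]],"turn":[[0,0,0],[0,0,0],[0,0,0],[0,0,0]]}' 20
```

```text
time: 8.4
position: [0.5028, 0.2522, 0.017]
tcp_rot: [[0.956, 0.294, 0.001], [0.294, -0.956, 0.001], [0.001, -0.001, -1.0]]
force: [-1.3, -1.0, 4.7]
opening: 0.0489
```

Contact made (4.7 N). I'll slide the held tile toward the end stop (tool −y).

```bash
python3 -m creep '{"grip":[255,255,255,255,255,255,255],"delta_pos":[[0,-0.001,0],[0,-0.003,0],[0,-0.005,0],[0,-0.006,0],[0,-0.007,0],[0,-0.008,0],[0,-0.008,0]],"turn":[[0,0,0],[0,0,0],[0,0,0],[0,0,0],[0,0,0],[0,0,0],[0,0,0]]}' 20
python3 -m creep '{"grip":[255,255,255,255,255,255],"delta_pos":[[0,-0.001,0],[0,-0.002,0],[0,-0.003,0],[0,-0.004,0],[0,-0.005,0],[0,-0.005,0]],"turn":[[0,0,0],[0,0,0],[0,0,0],[0,0,0],[0,0,0],[0,0,0]]}' 20
```

```text
time: 9.1
position: [0.5015, 0.2598, 0.017]
tcp_rot: [[0.956, 0.294, 0.003], [0.294, -0.956, 0.001], [0.003, -0.0, -1.0]]
force: [1.0, -3.2, 4.8]
opening: 0.0487
time: 9.7
position: [0.5004, 0.2637, 0.017]
tcp_rot: [[0.956, 0.293, 0.003], [0.293, -0.956, -0.001], [0.003, 0.002, -1.0]]
force: [1.5, -5.4, 4.4]
opening: 0.0491
```

```bash
python3 -m creep '{"grip":[255,255,255,255,255],"delta_pos":[[0,-0.001,0],[0,-0.002,0],[0,-0.003,0],[0,-0.004,0],[0,-0.004,0]],"turn":[[0,0,0],[0,0,0],[0,0,0],[0,0,0],[0,0,0]]}' 20
```

```text
time: 10.2
position: [0.5003, 0.2637, 0.017]
tcp_rot: [[0.957, 0.291, 0.006], [0.291, -0.957, -0.009], [0.003, 0.011, -1.0]]
force: [4.5, -17.1, 6.3]
opening: 0.0489
```

Stopped against the end stop at 17 N. I'll relax, open part-way (the fence is close), and lift.

```bash
python3 -m creep '{"grip":[255,255,65,65,65,65,65,65,65,65,65,65],"delta_pos":[[0,0.002,0],[0,0.0035,0],[0,0.0035,0],[0,0.0035,0],[0,0.0035,0],[0,0.0035,0],[0,0.0035,0],[0,0.0035,-0.01],[0,0.0035,-0.03],[0,0.0035,-0.06],[0,0.0035,-0.06],[0,0.0035,-0.06]],"turn":[[0,0,0],[0,0,0],[0,0,0],[0,0,0],[0,0,0],[0,0,0],[0,0,0],[0,0,0],[0,0,0],[0,0,0],[0,0,0],[0,0,0]]}' 20
python3 - <<'E'
from h import *
j=np.array([491.8,240])/1000;x=np.array([.956,.294]);y=np.array([-.294,.956])
P=lambda a,b:(j+a*x+b*y).tolist()
# pusher behind tile: tile -x face at 70-30-50=-10; half finger 15, gap ->-35
go((*P(-.050,.020),.077,17.1),(*P(-.050,.020),.020,17.1))
c=optics.read_camera("scene"); a=c["frame"][180:390,260:500]
cv2.imwrite("pics/s3c.png",cv2.resize(a,None,fx=2.8,fy=2.8))
E
```

```text
time: 11.4
position: [0.4998, 0.2655, 0.0778]
tcp_rot: [[0.956, 0.294, 0.003], [0.294, -0.956, 0.002], [0.004, -0.001, -1.0]]
force: [-0.2, -0.2, -0.4]
opening: 0.0638
d [-0.0652, 0.002, 0.0005] turn [-0.001, -0.004, -0.0]
d [-0.0654, 0.0021, 0.0575] turn [-0.001, -0.004, -0.0]
```

View pics/s3c.png

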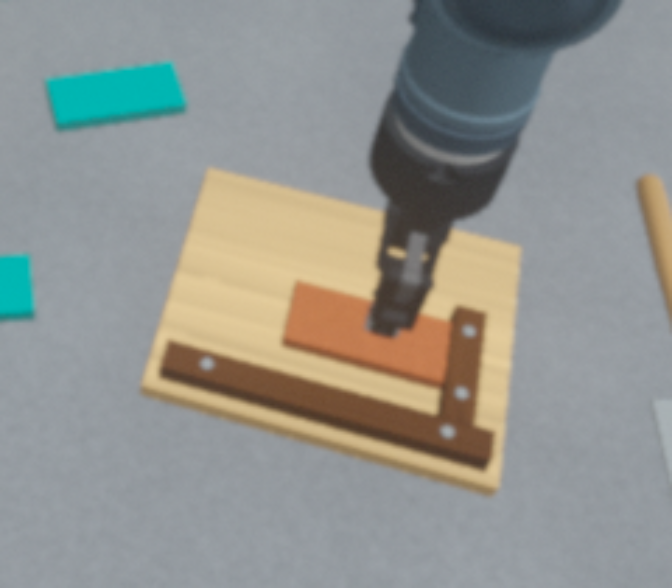

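The tile lies flat, its end on the stop, parallel to the fence with a gap of about 30 mm. I'll go behind it with the fingers shut.

```bash
python3 -m creep '{"grip":[65,65,255,255,255,255,255,255,255,255,255,255,255,255],"delta_pos":[[-0.02,0.002,0],[-0.05,0.002,0],[-0.065,0.002,0],[-0.065,0.002,0],[-0.065,0.002,0],[-0.065,0.002,0],[-0.065,0.002,0],[-0.065,0.002,0],[-0.065,0.002,0.02],[-0.065,0.002,0.04],[-0.065,0.002,0.05],[-0.065,0.002,0.055],[-0.065,0.002,0.0575],[-0.065,0.002,0.0575]],"turn":[[0,-0.004,0],[0,-0.004,0],[0,-0.004,0],[0,-0.004,0],[0,-0.004,0],[0,-0.004,0],[0,-0.004,0],[0,-0.004,0],[0,-0.004,0],[0,-0.004,0],[0,-0.004,0],[0,-0.004,0],[0,-0.004,0],[0,-0.004,0]]}' 30
python3 -c "
from h import *
c=optics.read_camera('scene');cv2.imwrite('pics/s4c.png',cv2.resize(c['frame'][180:390,260:500],None,fx=2.8,fy=2.8))"
```

```text
time: 12.85
position: [0.4376, 0.2442, 0.0191]
tcp_rot: [[0.956, 0.294, -0.003], [0.294, -0.956, 0.0], [-0.003, -0.001, -1.0]]
force: [0.1, -0.3, -0.0]
opening: -0.0003
```

View pics/s4c.png

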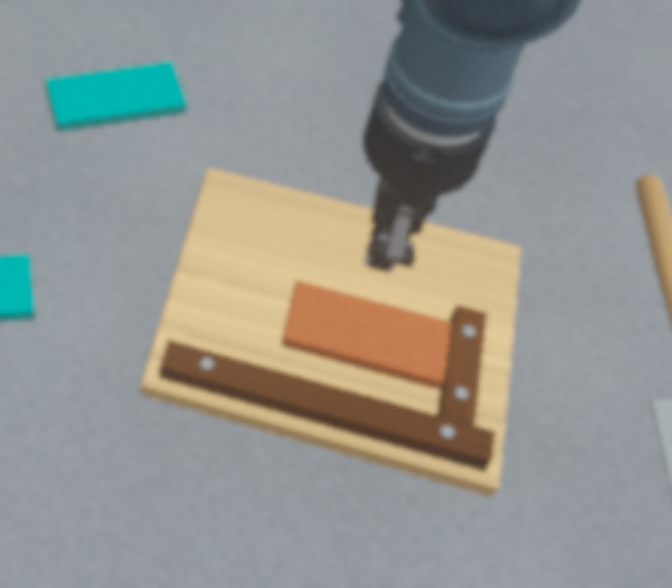

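The tile is clear and the shut fingers are centred behind its long edge. I'll push along tool +x.

```bash
python3 -m creep '{"grip":[255,255,255,255,255,255,255,255,255,255,255,255,255,255,255,255,255],"delta_pos":[[0.01,0,0],[0.017,0,0],[0.02,0,0],[0.022,0,0],[0.024,0,0],[0.026,0,0],[0.028,0,0],[0.03,0,0],[0.032,0,0],[0.034,0,0],[0.036,0,0],[0.038,0,0],[0.04,0,0],[0.042,0,0],[0.044,0,0],[0.046,0,0],[0.046,0,0]],"turn":[[0,0,0],[0,0,0],[0,0,0],[0,0,0],[0,0,0],[0,0,0],[0,0,0],[0,0,0],[0,0,0],[0,0,0],[0,0,0],[0,0,0],[0,0,0],[0,0,0],[0,0,0],[0,0,0],[0,0,0]]}'
python3 -m creep '{"grip":[255,255,255,255,255,255],"delta_pos":[[0.002,0,0],[0.003,0,0],[0.004,0,0],[0.005,0,0],[0.006,0,0],[0.006,0,0]],"turn":[[0,0,0],[0,0,0],[0,0,0],[0,0,0],[0,0,0],[0,0,0]]}'
```

```text
time: 14.6
position: [0.4818, 0.2577, 0.0187]
tcp_rot: [[0.956, 0.294, -0.003], [0.294, -0.956, 0.0], [-0.003, -0.001, -1.0]]
force: [-0.4, -0.4, -0.1]
opening: 0.0001
time: 15.2
position: [0.4872, 0.2594, 0.0187]
tcp_rot: [[0.956, 0.294, -0.003], [0.294, -0.956, 0.0], [-0.003, -0.001, -1.0]]
force: [-1.3, -0.4, 0.4]
opening: -0.0004
```

```bash
python3 -m creep '{"grip":[255,255,255,255,255,255,255],"delta_pos":[[0.001,0,0],[0.002,0,0],[0.003,0,0],[0.004,0,0],[0.005,0,0],[0.006,0,0],[0.006,0,0]],"turn":[[0,0,0],[0,0,0],[0,0,0],[0,0,0],[0,0,0],[0,0,0],[0,0,0]]}'
python3 -m creep '{"grip":[255,255,255,255,255,255,255],"delta_pos":[[0.001,0,0],[0.002,0,0],[0.003,0,0],[0.004,0,0],[0.005,0,0],[0.005,0,0],[0.005,0,0]],"turn":[[0,0,0],[0,0,0],[0,0,0],[0,0,0],[0,0,0],[0,0,0],[0,0,0]]}'
python3 -c "
from h import *
c=optics.read_camera('scene');cv2.imwrite('pics/s5c.png',cv2.resize(c['frame'][180:390,260:500],None,fx=2.8,fy=2.8))"
```

```text
time: 15.9
position: [0.4907, 0.2605, 0.0183]
tcp_rot: [[0.956, 0.294, -0.007], [0.294, -0.956, -0.001], [-0.007, -0.001, -1.0]]
force: [-6.0, -1.5, 4.6]
opening: -0.0002
time: 16.6
position: [0.4909, 0.2605, 0.0177]
tcp_rot: [[0.956, 0.294, -0.015], [0.294, -0.956, -0.004], [-0.015, -0.001, -1.0]]
force: [-14.8, -4.9, 14.2]
opening: -0.0003
```

View pics/s5c.png

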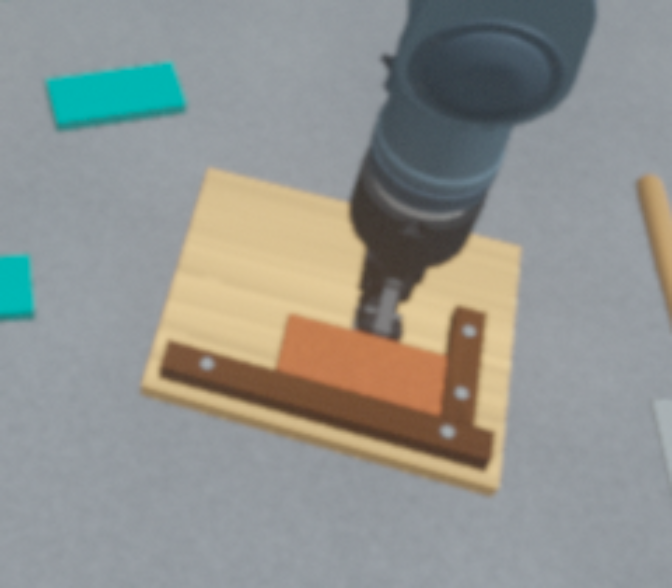

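The tile is against fence and stop, at 15 N. I'll back off, lift, and go to its free end for a final push toward the stop.

```bash
python3 -m creep '{"grip":[255,255,255,255,255,255,255,255,255,255,255],"delta_pos":[[-0.005,0,0],[-0.012,0,0],[-0.025,0,0],[-0.03,0,-0.02],[-0.03,0,-0.05],[-0.03,0.03,-0.06],[-0.01,0.06,-0.06],[0.02,0.08,-0.06],[0.02,0.08,-0.06],[0.02,0.08,-0.06],[0.02,0.08,-0.06]],"turn":[[0,0,0],[0,0,0],[0,0,0],[0,0,0],[0,0,0],[0,0,0],[0,0,0],[0,0,0],[0,0,0],[0,0,0],[0,0,0]]}'
python3 - <<'E'
from h import *
j=np.array([491.8,240])/1000;x=np.array([.956,.294]);y=np.array([-.294,.956])
P=lambda a,b:(j+a*x+b*y).tolist()
go((*P(.040,-.062),.021,17.1))
# tile and dark strips from both cameras
for n in("top","scene"):
    c=optics.read_camera(n);h=cv2.cvtColor(c["frame"],cv2.COLOR_BGR2HSV).astype(int)
    m=(h[...,0]<12)&(h[...,1]>100)&(h[...,2]>115)
    for k in blobs(m):
        q=rect(c,k,.030)
        if q[1]>150 and q[1]<380 and 350<q[0]<650:print(n,q.tolist(),"jig xy",((q[:2]/1000-j)@np.c_[x,y]*1000).round(1))
E
```

```text
time: 17.75
position: [0.5397, 0.1922, 0.0783]
tcp_rot: [[0.956, 0.294, -0.004], [0.294, -0.956, 0.0], [-0.004, -0.001, -1.0]]
force: [-0.2, 0.4, 0.6]
opening: -0.0001
d [0.0085, 0.0024, 0.0572] turn [-0.001, 0.004, -0.0]
scene [537.5, 280.2, 45.8, 112.4, 533.4, 287.6, 118.6] jig xy [55.5 25. ]
```

```bash
python3 -m creep '{"grip":[255,255,255,255,255,255,255],"delta_pos":[[0.0085,0.0025,0.02],[0.0085,0.0025,0.04],[0.0085,0.0025,0.05],[0.0085,0.0025,0.055],[0.0085,0.0025,0.057],[0.0085,0.0025,0.057],[0.0085,0.0025,0.057]],"turn":[[0,0.004,0],[0,0.004,0],[0,0.004,0],[0,0.004,0],[0,0.004,0],[0,0.004,0],[0,0.004,0]]}'
python3 -m creep '{"grip":[255,255,255,255,255,255,255,255,255,255],"delta_pos":[[0,-0.004,0],[0,-0.008,0],[0,-0.01,0],[0,-0.012,0],[0,-0.013,0],[0,-0.014,0],[0,-0.015,0],[0,-0.016,0],[0,-0.017,0],[0,-0.017,0]],"turn":[[0,0,0],[0,0,0],[0,0,0],[0,0,0],[0,0,0],[0,0,0],[0,0,0],[0,0,0],[0,0,0],[0,0,0]]}'
```

```text
time: 18.55
position: [0.5496, 0.1923, 0.0222]
tcp_rot: [[0.956, 0.294, 0.002], [0.294, -0.956, 0.002], [0.002, -0.001, -1.0]]
force: [-0.1, -0.0, -0.1]
opening: -0.0002
time: 19.55
position: [0.5442, 0.2077, 0.0214]
tcp_rot: [[0.956, 0.293, 0.001], [0.293, -0.956, -0.0], [0.001, 0.0, -1.0]]
force: [0.5, -2.7, 0.4]
opening: 0.0
```

```bash
python3 -m creep '{"grip":[255,255,255,255,255,255],"delta_pos":[[0,-0.001,0],[0,-0.002,0],[0,-0.003,0],[0,-0.004,0],[0,-0.004,0],[0,-0.004,0]],"turn":[[0,0,0],[0,0,0],[0,0,0],[0,0,0],[0,0,0],[0,0,0]]}'
```

```text
time: 20.15
position: [0.5441, 0.2078, 0.0215]
tcp_rot: [[0.957, 0.291, 0.003], [0.291, -0.957, -0.008], [0.0, 0.008, -1.0]]
force: [2.5, -12.9, 0.3]
opening: -0.0002
```

It stopped firm, with the pusher face at jig y ≈ −35 mm, which is what home predicts. I'll back off, retreat, and check.

```bash
python3 -m creep '{"grip":[255,255,255,255,255,255,255,255,255,255,255,255],"delta_pos":[[0,0.004,0],[0,0.01,0],[0,0.02,0],[0,0.025,-0.02],[0,0.025,-0.06],[0,0.06,-0.1],[0,0.1,-0.12],[-0.02,0.15,-0.12],[-0.02,0.2,-0.12],[-0.02,0.22,-0.12],[-0.02,0.22,-0.12],[-0.02,0.22,-0.12]],"turn":[[0,0,0],[0,0,0],[0,0,0],[0,0,0],[0,0,0],[0,0,0],[0,0,0],[0,0,0],[0,0,0],[0,0,0],[0,0,0],[0,0,0]]}'
python3 - <<'E'
from h import *
j=np.array([491.8,240])/1000;x=np.array([.956,.294]);y=np.array([-.294,.956])
for n in("scene","top"):
    c=optics.read_camera(n);f=c["frame"]
    h=cv2.cvtColor(f,cv2.COLOR_BGR2HSV).astype(int)
    m=((h[...,0]<13)&(h[...,1]>90)&(h[...,2]>120)).astype(np.uint8)
    m=cv2.morphologyEx(m,cv2.MORPH_OPEN,np.ones((5,5)))
    for k in blobs(m):
        q=rect(c,k,.030)
        if 150<q[1]<380 and 350<q[0]<650:print(n,q.tolist(),"jig xy",((q[:2]/1000-j)@np.c_[x,y]*1000).round(1))
    r=(180,390,260,500) if n=="scene" else (150,280,110,245)
    a=cv2.resize(f[r[0]:r[1],r[2]:r[3]],(400,380),interpolation=cv2.INTER_CUBIC); A=a if n=="scene" else np.hstack([A,a])
cv2.imwrite("pics/end.png",A)
E
```

```text
time: 21.35
position: [0.5881, -0.0045, 0.1411]
tcp_rot: [[0.956, 0.293, 0.0], [0.293, -0.956, 0.002], [0.001, -0.002, -1.0]]
force: [-0.6, 0.3, 0.1]
opening: 0.0
scene [529.5, 275.7, 48.5, 111.1, 529.3, 276.0, 108.2] jig xy [46.5 23. ]
top [528.2, 272.5, 49.2, 110.0, 528.2, 272.9, 107.2] jig xy [44.4 20.4]
```

View pics/end.png

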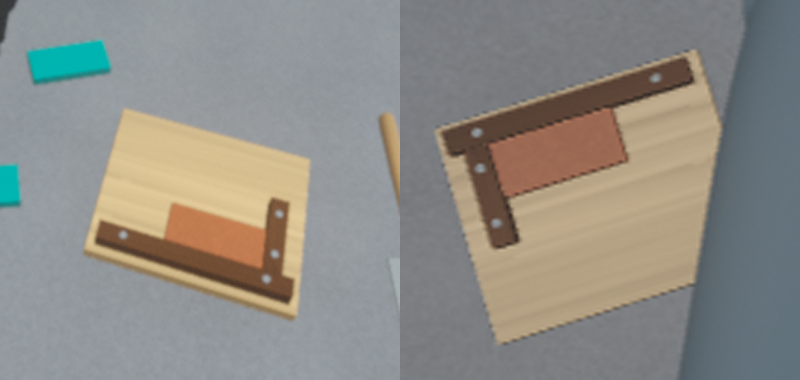

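The tile reads as home: (44.4, 20.4) mm in the jig from the top view against the ideal (45, 20), angle 107.2° against 107.1° for the jig. No gaps are visible in either view. Handing in.

```bash
python3 -c "
from rig import ctrl
print(ctrl.job_done())"
```

```text
the job is handed in; nothing more can be done
None
```

The tile is home in the jig's corner, flush to the fence and the end stop, and I handed the job in at about 21.5 s of robot time. No verdict is reported.

**What I did:** I gripped the tile across its 50 mm width, carried it to the jig and lowered it onto the bed until it touched (about 5 N). Still gripping it, I slid it against the end stop, which it met at 17 N, and then let go. With the fingers shut I pushed its long edge against the fence (15 N) and its free end against the stop once more (13 N). The arm then withdrew clear.

**Last checks:**
- **Top camera:** the tile's centre is at (44.4, 20.4) mm in the jig frame, where home is (45, 20). Its angle is 107.2° against the jig's 107.1°. No gap shows at either strip.
- **Scene camera:** this disagreed, giving (46.5, 23.0) mm and 108.2°. It also places the jig itself about 2 mm off. Measured against its own reading of the jig, the tile is at about (44, 22) mm.
- **Last push:** the shut fingers stopped at jig y ≈ −35 mm, exactly where the end of a home tile should be.
- **Cups and disc:** I did not re-measure them. The arm stayed clear of their half of the board by plan.

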